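# Isolate the test cradle and hold up the adapter

## Robot

A 6-joint arm with a two-finger parallel gripper is mounted at the origin on a cart in front of the work surface, level with it; the furniture and walls round the work are solid. World frame = base frame: x ahead of the robot, y to its left, z up, the work surface at z = 0. Lengths are in m, angles in rad, forces in N, time in s.
With the tool pointing down it reaches from about 0.35 to 0.775 m from the base axis. Payload 5.5 kg.
Tool frame: the origin (TCP) lies where the fingers leave the gripper's body, on its centre line; the fingertips stand env.tip_reach ahead of it and the grasp point (between the pads) lies 54 mm ahead of it (env.tip_reach is the distance from the TCP to the fingertips, in m); z points along the fingers, y is the line along which they close (so a half turn about z gives the same grasp; the last joint's range is limited). The gripper opens to 85 mm and grips with 20 to 120 N. Pads are 22 mm wide; open, the fingers measure 114 mm over their backs; the gripper's body (76 mm by 85 mm) begins 54 mm behind the grasp point. The pads swing forward as they close: fully open they stand 13 mm farther back than shut.
Start: joints at [1.07, 0.313, 0.046, 1.304, 0, 1.431], TCP at [0.203, 0.538, 0.304] pointing down, gripper open.
Joint ranges: [-2.76, 2.76], [-0.86, 1.69], [-1.03, 1.26], [-2.2, 2.34], [-1.47, 1.5], [-3.14, 3.14]. Speed limits (rad/s): [2.57, 2.57, 3.14, 3.14, 3.14, 3.14].

## Interface

Orientations are given as a unit quaternion [w, x, y, z].
In Python, from workcell import status, optics, hand_in, env gives the robot as it stands.
- The arm moves only by the shell command python3 -m handwheel 'ROWS' [FORCE]. ROWS is a JSON object whose one key "deltas" holds a list of rows, each a list of 5 numbers: the opening, from -1 (shut) to 1 (fully open), then the shift along the tool's x, y, z in units of 40 mm (1.0 is 40 mm), then the turn about the tool's z in units of 10 degrees (1.0 is 10 degrees). In form: {"deltas": [[jaw, x, y, z, roll], ...]}. A call has 1 to 20 rows; each row shifts and turns the commanded pose from where the row before left it, along the tool's axes as they then stand; what a row does not reach is not made up. A row lasts 1/8 s, in which the tool goes at most 62.5 mm and 10.7 degrees, less where a joint would pass 70% of its speed; a pose out of reach is approached as far as the arm can. A call is refused whole if a number of a shift passes 1 or a number of a turn 1, either way. A call with a gripper value outside its range is refused whole. The fingers move at their own pace and stop on an object; FORCE is the grip in N (left out, the last holds). Time passes only in rows, so rows that do not move let the fingers close. It gives the time, the measured TCP pose, the force, the opening and the grip force at its end, in the units of the state.
- status.get_state(): the state, without advancing time (a new reading comes with each control period).
- optics.read_camera(name): name is "side" or "top" or "wrist"; returns a dict with "frame" (400x640x3 uint8, red, green, blue), "depth" (400x640 float32, m along the optical axis (not along the pixel's ray), 0 where there is no reading), "vfov" (degrees; the focal length in pixels is half the picture's height over the tangent of half this angle, whatever the lens; pixels are square), "cx", "cy" (the principal point, pixels), "origin" and "attitude" of the camera in the world. Camera axes: x right, y down, z forward; pixel columns grow to the right and rows downward; lengths in m; the calibration is good to about 2 mm. A picture is of the moment at which its call begins.
- hand_in(): hands the job in; it is judged then, once.
The state is a dict: "clock": time; "joint_pos": joint angles; "qvel": joint speeds; "tau": joint torques, N m; "tcp_pos": TCP position; "orientation": TCP orientation; "wrist_force": force on the tool from outside, world axes, zero at the start; "ft_torque": the same for the moment, N m; "finger_gap": finger opening in m; "grip_force": force on a finger pad.
Only numpy, scipy, OpenCV 4.12 (cv2) and the standard library are available. Lean on these libraries where they do the work, as an engineer would, in place of code of your own. Each camera call takes 0.05 s, during which the arm holds its last target. There are 200 camera calls.

## Task

The mains adapter in the test cradle is ready for inspection: first flip the isolator handle fully over from on to off, and only then grasp the adapter and lift it straight up out of the cradle, level all the way. Finish while still holding it in the gripper, steady and level in the air directly above its cradle, with its underside about 15 cm above the cradle's seat; do not put it down or let go. Leave the other things on the bench where they are.

Things in the scene. Friction and masses are not known exactly. Their poses are not given: they have to be found in the camera images.
- test_adapter: Black mains adapter lying in the cradle, 126 x 50 x 30 mm, 0.1 to 0.2 kg. Origin: centre of its underside; x along its length (two contact pins at the +x end, a cable stub at the -x end), z up. Its case runs from x = -42 to +46, y = -25 to +25, z = 0 to 30 mm, with flat upright sides to be gripped across y (50 mm). Centre of mass within 5 mm of the origin in x and y.
- cradle: Fixed open test cradle: base plate 136 x 60 x 8 mm, origin centre of its underside, x along its length. Seat block 66 x 34 mm, narrower than the adapter, so the adapter's long sides are free. Posts: +x end x = 51 to 63 mm, 52 mm high, the pins in two 8 mm slots; -x end x = -59 to -49, 50 mm high, the stub between. Open above: the adapter comes straight up. Position and yaw change.
- cradle_seat (a point): Centre of the top of the cradle's seat, 26 mm above the worktop; axes as the cradle's. The adapter's origin starts here, within about 2 mm.
- isolator: Fixed isolator switch: steel foot 78 x 56 mm, grey housing 35 mm high, black T-handle on top. Origin: centre of the underside of the foot. The handle swings in its x-z plane; two copper contact jaws stand on the on side (+x). Position and yaw change; isolator and cradle may change places.
- isolator_handle (a joint): Handle angle: 0 = fully on (leaning 0.70 rad from upright to the isolator's +x side, toward the copper jaws), 0.70 = upright, 1.40 = fully off (leaning 0.70 rad to the -x side). Every run starts on. Over-centre: past upright it falls by its own weight to the stop on that side and stays there; about 1 N at the grip moves it.
- isolator_grip (a point): Middle of the T-handle's grip: black bar of 18 mm diameter, 44 mm long along the isolator's y, on a 9 mm stem, 85 mm from the hinge axis; 110 mm above the worktop at either end of the swing, 130 mm when upright. Moves with the handle. Can be pinched by its two end faces (it then turns between the fingers) or across its diameter, or pushed.
- isolator_hinge (a point): Point on the hinge axis of the handle, 45 mm above the worktop over the isolator's origin; the hinge axis is the isolator's y axis, axes as the isolator's.
- spare_adapter_small: Bystander: another black mains adapter, 113 x 42 x 28 mm, lying on the worktop, not in the cradle. Origin: centre of its underside.
- black_loupe: Bystander: black eye loupe, a short tube 38 mm across, 32 mm high, upright on the worktop. Origin: centre of its underside.
- relay_box: Bystander: white relay box, 50 x 70 x 40 mm. Origin: centre of its underside.
- round_tin: Bystander: round tin, 54 mm across, 23 mm high. Origin: centre of its underside.
- stub_screwdriver: Bystander: short screwdriver with an orange handle, 27 x 110 x 24 mm, on the white mat (20 mm thick). Origin: centre of its underside.

How it is judged:
On the way, in this order (a step that is already met when the one before it is completed fails the run):
1. the isolator handle is fully off while the adapter still lies in the cradle (value of joint isolator_handle above 1.25 rad and z of test_adapter in the frame of cradle_seat below 0.012 m), for 0.3 s.
2. the adapter is held level and steady in the air above its cradle (z of test_adapter in the frame of cradle_seat between 0.1 and 0.2 m and horizontal distance between test_adapter and cradle_seat below 0.04 m and angle between test_adapter's own z axis and vertical below 0.12 rad and linear speed of test_adapter below 0.03 m/s and angular speed of test_adapter below 0.2 rad/s and contact force between test_adapter and the fingers above 2 N and contact force between test_adapter and cradle below 0.1 N and contact force between test_adapter and isolator below 0.1 N and value of joint isolator_handle above 1.25 rad), for 0.5 s.
At the end, for the whole second after the job is handed in: The isolator handle is off (joint above 1.25 rad) and the fingers hold the adapter (over 2 N) in the air, touching neither cradle nor isolator: its underside 10 to 20 cm above the cradle's seat, within 4 cm sideways of the seat's centre, tilted less than 0.12 rad, slower than 3 cm/s and 0.2 rad/s (all of step 2); the arm keeps its last pose, push and grip.
It fails at once if the adapter is lifted more than 15 mm while the isolator is not off (z of test_adapter in the frame of cradle_seat above 0.015 m and not (value of joint isolator_handle above 1.25 rad)).
It fails at once if the adapter is tipped more than 0.26 rad (15 degrees) (angle between test_adapter's own z axis and vertical above 0.26 rad).
It fails at once if another thing on the bench is moved more than 3 cm (distance of any of spare_adapter_small, black_loupe, relay_box, round_tin, stub_screwdriver from where it was at the start of the episode above 0.03 m).
It also fails if it takes over 48 s, if anything falls off the work surface, if the arm or the gripper's body presses on something with over 40 N, if the wrist force passes 120 N, or if a joint passes its speed limit or range.

## Working session

There is one attempt and no reset: what is moved stays moved. The work goes in short steps, Python scripts to look and compute and a shell command to move; the robot and the scene stay as the last step left them, time stands still between calls to the robot, and variables do not carry over. Pictures are saved under pics/ and viewed, at most 10 in all, crops included, and the job is handed in when it is done.

```bash
mkdir -p pics; cat > h.py <<'E'
import numpy as np, cv2
from workcell import status, optics, hand_in, env
from scipy.spatial.transform import Rotation as R
def Rm(a):
    a=np.array(a,float)
    return a if a.shape==(3,3) else R.from_quat(a[[1,2,3,0]]).as_matrix()
def cloud(c):
    d=c["depth"];H,W=d.shape;f=H/2/np.tan(np.radians(c["vfov"])/2)
    v,u=np.mgrid[:H,:W]
    p=np.stack([(u-c["cx"])/f*d,(v-c["cy"])/f*d,d],-1)
    return p@Rm(c["attitude"]).T+np.array(c["origin"])
E
python3 - <<'E'
from h import *
for n in("top","side"):
    c=optics.read_camera(n);cv2.imwrite(f"pics/{n}0.png",c["frame"][...,::-1]);np.save(f"{n}0.npy",cloud(c))
    print(n,c["vfov"],c["cx"],c["cy"],c["origin"],c["attitude"])
s=status.get_state();print(s,env.tip_reach)
E
```

```text
top 56.2726997587688 323.6991009502146 198.41259677908312 [0.32184346 0.04788798 1.18246059] [ 0.07021806 -0.66384169  0.74077149 -0.07510818]
side 44.56573523355298 319.81034350874677 203.58417753255773 [ 0.00527193 -0.98787076  0.74195334] [-0.49495934  0.8340761  -0.2121401   0.11970334]
{'clock': 0.1, 'joint_pos': array([ 1.07040947e+00,  3.13903245e-01,  4.51166147e-02,  1.30363331e+00,
       -1.25563756e-05,  1.43121590e+00]), 'qvel': array([ 1.98461703e-03, -2.63389259e-03,  3.28782846e-03,  1.43653091e-03,
        1.41938227e-03, -8.14968625e-05]), 'tau': array([ 1.96660709e-03, -4.81726956e+01,  2.99242437e+01,  1.27628751e-02,
       -1.07123205e-04, -4.82769408e-06]), 'tcp_pos': array([0.20282736, 0.53767422, 0.30312034]), 'orientation': array([-2.49395102e-04,  1.79426192e-01,  9.83771103e-01, -7.72574584e-04]), 'wrist_force': array([-0.60172303, -0.17121706,  0.37060395]), 'ft_torque': array([-0.04203465, -0.02892087,  0.02926305]), 'grip_force': 0.0, 'finger_gap': 0.08509592226543698} 0.0726
```

View pics/top0.png

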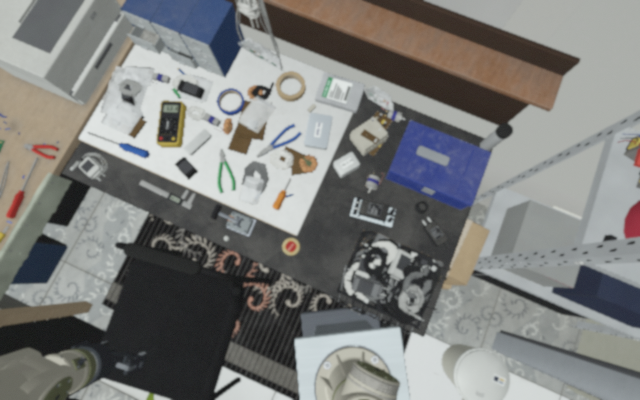

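View pics/side0.png

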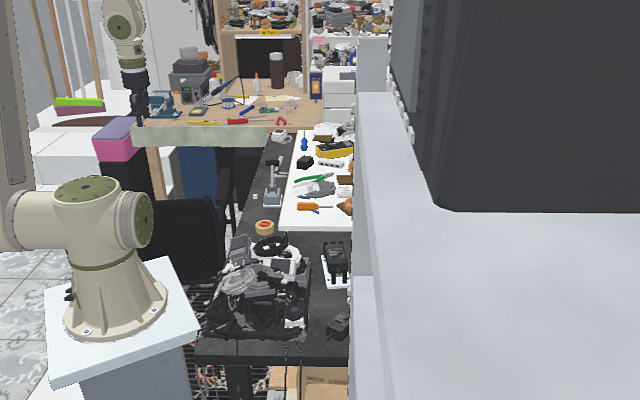

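The top view shows the cradle with the adapter at about (373,209) and the isolator at about (236,218). The screwdriver is at (283,195), the tin at (291,246) and the spare adapter at (430,222). Next I'll zoom in and measure.

```bash
python3 - <<'E'
from h import *
I=cv2.imread("pics/top0.png");P=np.load("top0.npy")
a=cv2.resize(I[185:235,335:435],None,fx=7,fy=7,interpolation=2)[:290]
a=cv2.resize(I[188:233,340:460],None,fx=6,fy=6,interpolation=2);b=cv2.resize(I[190:245,190:310],None,fx=6,fy=6,interpolation=2)
cv2.imwrite("pics/z1.png",np.vstack([a,b])[:600])
Z=P[...,2]
for n,(u0,u1,v0,v1) in dict(cr=(340,405,185,235),iso=(205,265,195,245)).items():
    S=P[v0:v1,u0:u1].reshape(-1,3)
    for lo,hi in((.003,.012),(.02,.03),(.03,.045),(.045,.053),(.053,.062),(.07,.09),(.09,.125)):
        q=S[(S[:,2]>lo)&(S[:,2]<hi)]
        if len(q)>8:
            r=cv2.minAreaRect((q[:,:2]*1000).astype(np.float32)); print(n,lo,hi,len(q),q.mean(0).round(4),[np.round(t,1) for t in r])
E
```

```text
cr 0.003 0.012 625 [ 0.5117 -0.1209  0.0055] [array([ 515.2, -124.3]), array([207.4, 159.5]), np.float64(83.7)]
cr 0.02 0.03 93 [ 0.485  -0.1073  0.0252] [array([ 512.6, -118.1]), array([158.2, 112. ]), np.float64(10.0)]
cr 0.03 0.045 103 [ 0.5116 -0.1204  0.0389] [array([ 511.8, -117.7]), array([131.1, 110.1]), np.float64(28.3)]
cr 0.045 0.053 101 [ 0.5057 -0.1116  0.05  ] [array([ 486.6, -111.9]), array([123.3,  91.9]), np.float64(62.8)]
cr 0.053 0.062 424 [ 0.5059 -0.1204  0.057 ] [array([ 505.5, -118.6]), array([119. ,  87.4]), np.float64(39.9)]
iso 0.003 0.012 418 [0.5098 0.3271 0.0049] [array([504.6, 330.1]), array([235.7, 122.2]), np.float64(60.0)]
iso 0.02 0.03 235 [0.5689 0.2869 0.0217] [array([545. , 310.2]), array([183.2, 121.9]), np.float64(83.7)]
iso 0.03 0.045 307 [0.5189 0.2895 0.0366] [array([547.7, 279. ]), array([ 70.1, 124.2]), np.float64(62.9)]
iso 0.045 0.053 77 [0.5635 0.2649 0.0491] [array([549.7, 272.9]), array([ 58.8, 112.1]), np.float64(67.0)]
iso 0.053 0.062 122 [0.5594 0.2708 0.0561] [array([551.9, 279.3]), array([ 45.4, 109.7]), np.float64(59.5)]
iso 0.07 0.09 22 [0.5262 0.3176 0.0782] [array([528.1, 317.7]), array([17.6, 11.3]), np.float64(65.2)]
iso 0.09 0.125 120 [0.5379 0.3409 0.1138] [array([535.5, 337.6]), array([33.7, 43.5]), np.float64(59.2)]
```

View pics/z1.png

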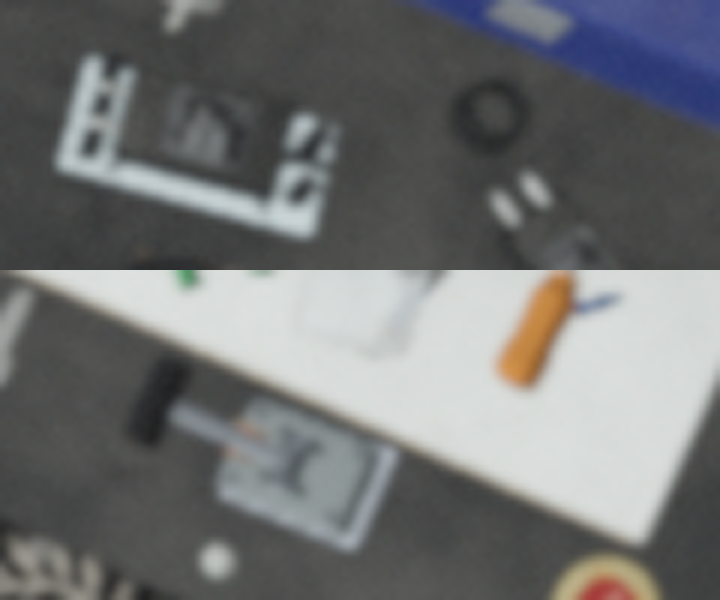

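The crop confirms the isolator handle leans to image left (grip near (216,212)). The foot centre is near (241,224), and the adapter lies between the white cradle posts. Now for the metric estimates.

```bash
python3 - <<'E'
from h import *
I=cv2.imread("pics/top0.png");P=np.load("top0.npy");g=I.max(-1)
def rep(n,m,w):
    u0,u1,v0,v1=w;k=np.zeros_like(m);k[v0:v1,u0:u1]=1;q=P[m&k];xy=q[:,:2].astype(np.float32)*1000
    r=cv2.minAreaRect(xy);l=np.linalg.svd(xy-xy.mean(0),full_matrices=False)[2][0]
    print(n,len(q),q.mean(0).round(4),[np.round(t,1) for t in r],"pca",np.degrees(np.arctan2(l[1],l[0])).round(1))
Z=P[...,2];cr=(345,400,192,230);iso=(205,262,200,245)
rep("adapter top",(g<90)&(Z>.054)&(Z<.062),cr)
rep("white posts",(g>120)&(Z>.044),cr)
rep("white base",(g>120)&(Z<.02),cr)
rep("grip",(g<70)&(Z>.095),iso)
rep("housing",(g>90)&(Z>.03)&(Z<.04),(222,262,205,245))
rep("bystander adapter",(Z>.012)&(Z<.04),(410,450,200,250))
# raycast hand-picked points
c=optics.read_camera("top");f=200/np.tan(np.radians(c["vfov"])/2)
def ray(u,v,z):
    d=Rm(c["attitude"])@np.array([(u-c["cx"])/f,(v-c["cy"])/f,1]);o=np.array(c["origin"]);return (o+d*(z-o[2])/d[2])[:2].round(4)
for n,u,v,z in(("foot bl",215,495-270,.004),("foot br",352,551-270,.004),("foot tr",398,450-270,.004),("grip",157,402-270,.113),("grip e1",174,360-270,.113),("grip e2",143,445-270,.113)):print(n,ray(190+u/6,190+v/6,z))
for n,u,v,z in(("cr bl",57,170,.0),("cr br",310,240,.0)):print(n,ray(340+u/6,188+v/6,z))
E
```

```text
adapter top 294 [ 0.5061 -0.1227  0.0574] [array([ 506.8, -119.4]), array([108.4,  47.6]), np.float64(67.5)] pca -111.6
white posts 53 [ 0.5119 -0.0962  0.0497] [array([ 501.9, -120.9]), array([123.6,  41.7]), np.float64(68.0)] pca 67.7
white base 287 [ 0.4928 -0.1166  0.0069] [array([ 519.5, -129.3]), array([142. ,  94.1]), np.float64(68.2)] pca 65.2
grip 94 [0.5394 0.3429 0.1176] [array([540. , 344.4]), array([17.3, 43.1]), np.float64(62.5)] pca 153.8
housing 259 [0.5121 0.2928 0.0357] [array([514.7, 295.9]), array([70.2, 49.8]), np.float64(62.5)] pca -115.9
bystander adapter 480 [ 0.4338 -0.3006  0.0261] [array([ 444.2, -292.6]), array([113.8, 167.2]), np.float64(76.9)] pca -171.3
foot bl [0.5075 0.3449]
foot br [0.47   0.2749]
foot tr [0.5209 0.2469]
grip [0.5386 0.3428]
grip e1 [0.5584 0.3336]
grip e2 [0.5183 0.3506]
cr bl [ 0.5007 -0.0495]
cr br [ 0.4489 -0.178 ]
```

```bash
python3 -m handwheel '{"deltas": [[-1,-0.8,-0.04,0,0],[-1,-0.8,-0.04,0,0],[-1,-0.8,-0.04,0,0],[-1,-0.8,-0.04,0,0],[-1,-0.8,-0.04,0,0],[-1,-0.8,-0.04,0,0],[-1,-0.8,-0.04,0,0],[-1,-0.8,-0.04,0,0],[-1,-0.8,-0.04,0,0],[-1,-0.8,-0.04,0,0],[-1,-0.8,-0.05,0,0],[-1,-0.8,-0.05,0,0],[-1,0,0,0,0.68],[-1,0,0,0,0]]}' 20
python3 - <<'E'
from h import *
c=optics.read_camera("wrist");cv2.imwrite("pics/w1.png",c["frame"][...,::-1])
s=status.get_state();M=Rm(s["orientation"]);print(M.round(3).tolist(),((np.array([.560,.382,.1676])-s["tcp_pos"])@M/.04).round(2))
E
```

```text
clock: 1.9
tcp_pos: [0.5555, 0.3833, 0.3032]
orientation: [-0.0, 0.237, 0.971, -0.0]
wrist_force: [0.4, -0.2, -0.5]
finger_gap: -0.0001
grip_force: 0.0
[[-0.888, 0.46, -0.001], [0.46, 0.888, -0.0], [0.001, -0.001, -1.0]] [-0.13  0.02  3.4 ]
```

View pics/w1.png

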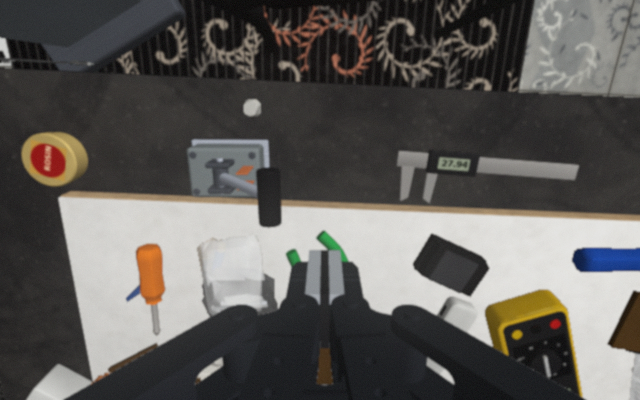

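The fingertips are at about (325,255), and the grip bar is at (268,195), to their left. I'll check the grip position with the wrist depth.

```bash
python3 - <<'E'
from h import *
c=optics.read_camera("wrist");P=cloud(c);g=c["frame"].max(-1)
S=np.zeros(g.shape,bool);S[160:235,250:290]=1
q=P[S&(g<70)&(P[...,2]>.095)&(P[...,2]<.14)];print(len(q),q.mean(0),q.min(0),q.max(0),cv2.minAreaRect((q[:,:2]*1000).astype(np.float32)))
S[:]=0;S[130:200,185:275]=1
q=P[S&(g>70)&(P[...,2]>.03)&(P[...,2]<.04)];print(len(q),q.mean(0),cv2.minAreaRect((q[:,:2]*1000).astype(np.float32)))
E
```

```text
1266 [0.53686595 0.34504997 0.11787062] [0.51634934 0.32744706 0.10493385] [0.56025735 0.36037441 0.12162267] ((537.8466796875, 342.58642578125), (18.95119285583496, 43.301918029785156), 59.60714340209961)
2314 [0.50720517 0.29469924 0.03580292] ((512.8218383789062, 294.74420166015625), (70.3890380859375, 49.31340408325195), 62.337554931640625)
```

```bash
python3 -m handwheel '{"deltas": [[-1,-0.05,0,0.8,0],[-1,-0.05,0,0.9,0],[-1,0,0,0.9,0],[-1,0,0,0.8,0],[-1,0,0,0,0],[-1,0,-0.3,0,0],[-1,0,-0.3,0,0],[-1,0,-0.3,0,0],[-1,0,-0.3,0,0],[-1,0,-0.3,0,0],[-1,0,-0.3,0,0],[-1,0,-0.3,0,0],[-1,0,-0.3,0,0],[-1,0,-0.3,0,0],[-1,0,-0.3,0,0],[-1,0,0,0,0],[-1,0,0,0,0]]}'
python3 - <<'E'
from h import *
c=optics.read_camera("wrist");cv2.imwrite("pics/w2.png",c["frame"][...,::-1])
E
```

```text
clock: 4.12
tcp_pos: [0.5036, 0.2755, 0.1679]
orientation: [0.0, 0.238, 0.971, 0.0]
wrist_force: [-0.5, 0.8, -0.2]
finger_gap: 0.0001
grip_force: 0.0
```

View pics/w2.png

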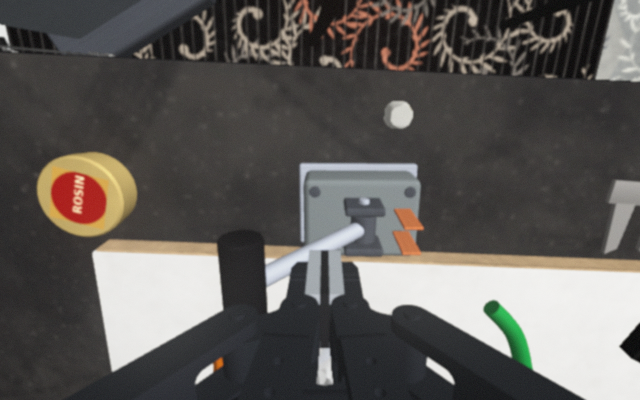

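The handle now lies on the -x side at (240,270), with the copper jaws free at (408,230), so the isolator is off. I'll rise and go above the cradle.

```bash
python3 -m handwheel '{"deltas": [[-1,0,0,-0.8,0],[-1,0,0,-0.9,0],[-1,0,0,-0.9,0],[-1,0,0,-0.8,0],[1,-0.42,-0.8,0,0],[1,-0.42,-0.8,0,0],[1,-0.42,-0.8,0,0],[1,-0.42,-0.8,0,0],[1,-0.42,-0.8,0,0],[1,-0.42,-0.8,0,0],[1,-0.42,-0.8,0,0],[1,-0.42,-0.8,0,0],[1,-0.42,-0.8,0,0],[1,-0.42,-0.8,0,0],[1,-0.4,-0.76,0,0]]}'
python3 -m handwheel '{"deltas": [[1,0,0,0,0.94],[1,0,0,0,0.94],[1,0,0,0,0.94],[1,0,0,0,0.94],[1,0,0,0,0.94],[1,0,0,0,0.94],[1,0,0,0,0.94],[1,0,0,0,0.94],[1,0,0,0,0.94],[1,0,0,0,0]]}'
python3 - <<'E'
from h import *
c=optics.read_camera("wrist");cv2.imwrite("pics/w3.png",c["frame"][...,::-1]);np.save("w3.npy",cloud(c))
s=status.get_state();M=Rm(s["orientation"]);print(M.round(3).tolist(),s["joint_pos"],((np.array([.5058,-.120,.092])-s["tcp_pos"])@M/.04).round(2))
E
```

```text
clock: 6.05
tcp_pos: [0.5054, -0.1215, 0.3039]
orientation: [0.0, 0.237, 0.971, 0.0]
wrist_force: [1.0, 0.6, -0.1]
finger_gap: 0.0857
grip_force: 0.0
clock: 7.3
tcp_pos: [0.5054, -0.1202, 0.3038]
orientation: [0.0, 0.829, 0.56, 0.0]
wrist_force: [-0.2, 0.3, -0.0]
finger_gap: 0.0856
grip_force: 0.0
[[0.373, 0.928, 0.0], [0.928, -0.373, 0.0], [0.0, 0.0, -1.0]] [-3.88329856e-01  2.05287740e-01 -9.70486029e-02  1.26830118e+00
  1.42487859e-04  1.56427739e+00] [0.01 0.01 5.3 ]
```

View pics/w3.png

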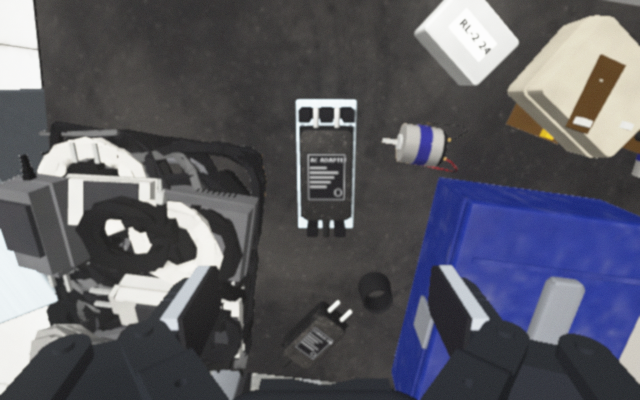

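The adapter stands upright in the image at (326,165) between the posts. The junk pile at left (edge at x≈262) is close, so I'll check clearances and refine the pose.

```bash
python3 - <<'E'
from h import *
P=np.load("w3.npy");I=cv2.imread("pics/w3.png");g=I.max(-1);s=status.get_state();M=Rm(s["orientation"])
S=np.zeros(g.shape,bool);S[122:232,285:365]=1
for n,m in(("top",S&(P[...,2]>.052)&(P[...,2]<.064)&(np.mgrid[:400,:640][0]>130)&(np.mgrid[:400,:640][0]<215)),("white plate",(g>120)&(P[...,2]>-.005)&(P[...,2]<.06)&(np.roll(S,-15,0)|S))):
    q=P[m];r=cv2.minAreaRect((q[:,:2]*1000).astype(np.float32));print(n,len(q),q.mean(0).round(4),r)
    l=(q-s["tcp_pos"])@M;print(np.percentile(l,[1,5,50,95,99],0).round(4).tolist())
for n,Q in(("wrist",P[:330].reshape(-1,3)),("top",np.load("top0.npy").reshape(-1,3))):
    l=(Q-s["tcp_pos"])@M;k=(Q[:,2]>.012)&(Q[:,2]<.22)&(abs(l[:,0])<.05)
    for a,b in((-.12,-.03),(.03,.12)):
        for x0 in(-.05,-.015,.015):
            w=k&(l[:,1]>a)&(l[:,1]<b)&(l[:,0]>x0)&(l[:,0]<x0+.035);h=[(y,Q[w&(abs(l[:,1]-y)<.005)][:,2].max(initial=0).round(3)) for y in np.arange(a+.005,b,.01).round(3)];print(n,x0,[(float(y),float(z)) for y,z in h if z>0])
E
```

```text
top 4361 [ 0.507  -0.1205  0.0572] ((506.3864440917969, -122.0063247680664), (77.91739654541016, 47.71937561035156), 67.85411071777344)
[[-0.0392, -0.0217, 0.2449], [-0.0357, -0.0197, 0.2454], [0.0011, 0.0014, 0.2466], [0.0342, 0.0228, 0.248], [0.0374, 0.0248, 0.249]]
white plate 1991 [ 0.5042 -0.1184  0.0293] ((502.49224853515625, -129.8734893798828), (134.64915466308594, 62.59817886352539), 67.87146759033203)
[[-0.0751, -0.0301, 0.2452], [-0.0691, -0.0293, 0.2458], [0.0046, -0.0041, 0.2795], [0.0537, 0.0306, 0.3027], [0.0564, 0.0314, 0.3038]]
wrist -0.05 [(-0.115, 0.131), (-0.105, 0.103), (-0.095, 0.103), (-0.085, 0.081), (-0.075, 0.073), (-0.065, 0.073), (-0.055, 0.025)]
wrist -0.015 [(-0.115, 0.132), (-0.105, 0.034), (-0.095, 0.03), (-0.085, 0.029), (-0.075, 0.03), (-0.065, 0.03), (-0.055, 0.025)]
wrist 0.015 [(-0.115, 0.03), (-0.105, 0.028), (-0.095, 0.025), (-0.085, 0.025), (-0.075, 0.024), (-0.065, 0.022)]
wrist -0.05 [(0.115, 0.101)]
wrist -0.015 [(0.075, 0.041), (0.085, 0.041), (0.095, 0.042), (0.105, 0.041), (0.115, 0.092)]
wrist 0.015 [(0.055, 0.024), (0.065, 0.024), (0.075, 0.041), (0.085, 0.042), (0.095, 0.042), (0.105, 0.041), (0.115, 0.04)]
top -0.05 [(-0.115, 0.129), (-0.105, 0.104), (-0.095, 0.103), (-0.085, 0.081), (-0.075, 0.075), (-0.065, 0.071), (-0.055, 0.022)]
top -0.015 [(-0.115, 0.132), (-0.105, 0.032), (-0.095, 0.03), (-0.085, 0.026), (-0.075, 0.031), (-0.065, 0.03)]
top 0.015 [(-0.115, 0.029), (-0.105, 0.028), (-0.095, 0.028), (-0.085, 0.025), (-0.075, 0.025), (-0.065, 0.023)]
top -0.05 [(0.115, 0.102)]
top -0.015 [(0.075, 0.04), (0.085, 0.039), (0.095, 0.044), (0.105, 0.041), (0.115, 0.095)]
top 0.015 [(0.055, 0.025), (0.065, 0.022), (0.075, 0.045), (0.085, 0.043), (0.095, 0.044), (0.105, 0.044), (0.115, 0.04)]
```

```bash
python3 -m handwheel '{"deltas": [[0.5,0,0.04,0,0],[0.5,0,0,0.8,0],[0.5,0,0,0.8,0],[0.5,0,0,0.8,0],[0.5,0,0,0.8,0],[0.5,0,0,0,0]]}'
python3 -m handwheel '{"deltas": [[0.5,0,0,0.5,0],[0.5,0,0,0.5,0],[0.5,0,0,0.4,0],[0.5,0,0,0.4,0],[0.5,0,0,0.3,0],[0.5,0,0,0,0]]}'
python3 - <<'E'
from h import *
c=optics.read_camera("wrist");cv2.imwrite("pics/w4.png",c["frame"][...,::-1])
E
```

```text
clock: 8.1
tcp_pos: [0.5049, -0.1203, 0.1737]
orientation: [-0.002, 0.829, 0.559, -0.001]
wrist_force: [0.2, -0.3, 0.2]
finger_gap: 0.0639
grip_force: 0.0
clock: 8.85
tcp_pos: [0.5065, -0.1209, 0.0919]
orientation: [-0.0, 0.829, 0.559, -0.0]
wrist_force: [-0.2, 0.1, -0.6]
finger_gap: 0.0639
grip_force: 0.0
```

View pics/w4.png

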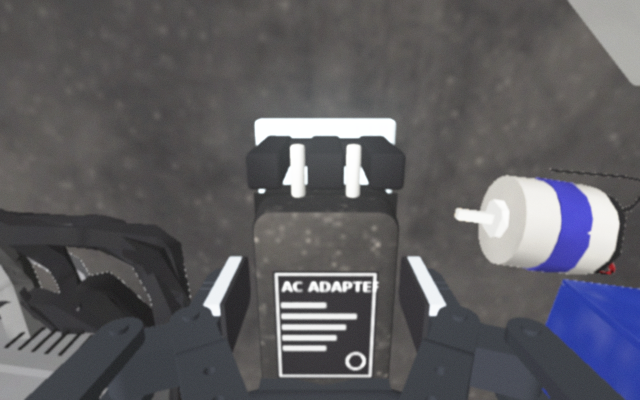

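The fingers straddle the adapter evenly (pads at x≈240 and 410, case from 257 to 397) with clearance on both sides. I'll close and test-lift 8 mm.

```bash
python3 -m handwheel '{"deltas": [[-1,0,0,0,0],[-1,0,0,0,0],[-1,0,0,0,0],[-1,0,0,0,0],[-1,0,0,0,0],[-1,0,0,0,0]]}' 50
python3 -m handwheel '{"deltas": [[-1,0,0,-0.1,0],[-1,0,0,-0.1,0],[-1,0,0,0,0]]}'
```

```text
clock: 9.65
tcp_pos: [0.5072, -0.1212, 0.0929]
orientation: [0.001, 0.829, 0.559, 0.001]
wrist_force: [-0.7, 0.1, 6.6]
finger_gap: 0.0491
grip_force: 52.5
clock: 10.02
tcp_pos: [0.5066, -0.1209, 0.1001]
orientation: [0.0, 0.829, 0.559, 0.0]
wrist_force: [-0.3, 0.6, -1.0]
finger_gap: 0.0493
grip_force: 51.9
```

```bash
python3 -m handwheel '{"deltas": [[-1,0,0,-0.2,0],[-1,0,0,-0.3,0],[-1,0,0,-0.4,0],[-1,0,0,-0.4,0],[-1,0,0,-0.4,0],[-1,0,0,-0.4,0],[-1,0,0,-0.4,0],[-1,0,0,-0.4,0],[-1,0,0,-0.3,0],[-1,0,0,-0.2,0],[-1,0,0,-0.15,0],[-1,0,0,0,0],[-1,0,0,0,0],[-1,0,0,0,0],[-1,0,0,0,0],[-1,0,0,0,0],[-1,0,0,0,0],[-1,0,0,0,0],[-1,0,0,0,0]]}'
python3 - <<'E'
from h import *
a=optics.read_camera("wrist")["frame"][...,::-1];b=optics.read_camera("top")["frame"][...,::-1][170:260,190:350]
cv2.imwrite("pics/w5.png",np.vstack([cv2.resize(a,(512,320)),cv2.resize(b,(512,270),interpolation=2)]))
b=optics.read_camera("side")["frame"][...,::-1][120:370,180:380];cv2.imwrite("pics/s5.png",cv2.resize(b,(480,600),interpolation=2))
E
```

```text
clock: 12.4
tcp_pos: [0.5065, -0.1209, 0.2419]
orientation: [0.0, 0.829, 0.559, 0.0]
wrist_force: [-0.3, 0.3, -0.6]
finger_gap: 0.0494
grip_force: 51.9
```

View pics/w5.png

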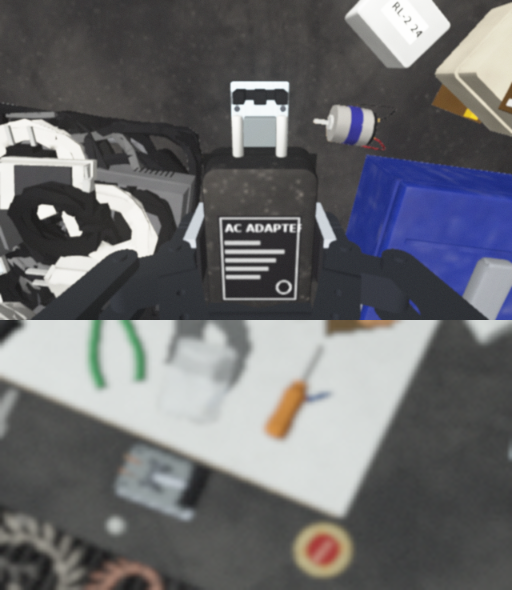

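View pics/s5.png

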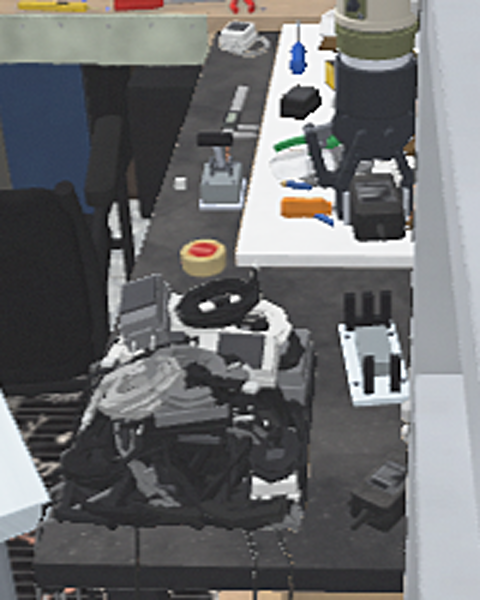

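The adapter is held level above the empty cradle: in the side crop it's at (378,205) and the cradle at (370,360). The isolator grip is on the off side at (215,138), and the other items haven't moved.

```bash
python3 -c "
from h import *
print(hand_in())"
```

```text
the job is handed in; nothing more can be done
None
```

I flipped the isolator fully off, then lifted the adapter straight up; it is held level and steady about 15 cm above the cradle's seat, and the job is handed in (no verdict was returned).

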